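# Lock the trimming clamps in order

## Task

Lock the upturned bowl on the trimming wheel: press down the cap on each of the three blue clamp posts around it with the fingertips, first the white cap, then the yellow, then the red. Press each gently and all the way down, so that it stays down, and finish clear of everything. Pick nothing up, and leave the bowl and all the other things where they are.

Things in the scene. Friction and masses are not known exactly. Their poses are not given: they have to be found in the camera images.
- wheel: fixed bench trimming wheel: grey foot, cream round head of radius 150 mm whose top is 60 mm above the table. Origin: centre of the foot's underside, at table level; z up. It stands at a different place and yaw each time
- bowl: loose upturned clay-grey bowl on the middle of the wheel head, radius 75 mm at the rim (below), 77 mm tall, with a foot ring of radius 34 mm on top; about 0.5 kg. Origin: centre of its underside, on the wheel head. To be left where it is
- white_post: fixed blue round clamp post of radius 20 mm and 52 mm tall with a black rubber collar (radius 24 mm, 8 to 28 mm up), carrying the white cap. The three posts stand upright on the wheel head, 101 mm from its centre and 120 degrees apart; which is where varies. Origin: centre of its underside, on the wheel head (60 mm above the table); z up
- white_top (a point): centre of the top face of the white cap, a round push cap of radius 14 mm on top of the white post; moves with the cap. With the cap fully up it is 76 mm above the post's origin, fully down 62 mm (10 mm proud of the blue post)
- white_cap (a joint): how far the white cap is pressed down, in m: 0 fully up, 0.014 fully down; starts at 0 to 0.003. It slides down under a push of about 3 N and stays wherever it is left. The cap's head sits on a soft cushion that gives about 1 mm for every 2 N (up to 10 mm) and comes back when let go: pushed, its top sinks 1.5 mm before the cap begins to slide, and farther once the cap is fully down
- yellow_post: fixed blue round clamp post of radius 20 mm and 52 mm tall with a black rubber collar (radius 24 mm, 8 to 28 mm up), carrying the yellow cap. The three posts stand upright on the wheel head, 101 mm from its centre and 120 degrees apart; which is where varies. Origin: centre of its underside, on the wheel head (60 mm above the table); z up
- yellow_top (a point): centre of the top face of the yellow cap, a round push cap of radius 14 mm on top of the yellow post; moves with the cap. With the cap fully up it is 76 mm above the post's origin, fully down 62 mm (10 mm proud of the blue post)
- yellow_cap (a joint): how far the yellow cap is pressed down, in m: 0 fully up, 0.014 fully down; starts at 0 to 0.003. It slides down under a push of about 3 N and stays wherever it is left. The cap's head sits on a soft cushion that gives about 1 mm for every 2 N (up to 10 mm) and comes back when let go: pushed, its top sinks 1.5 mm before the cap begins to slide, and farther once the cap is fully down
- red_post: fixed blue round clamp post of radius 20 mm and 52 mm tall with a black rubber collar (radius 24 mm, 8 to 28 mm up), carrying the red cap. The three posts stand upright on the wheel head, 101 mm from its centre and 120 degrees apart; which is where varies. Origin: centre of its underside, on the wheel head (60 mm above the table); z up
- red_top (a point): centre of the top face of the red cap, a round push cap of radius 14 mm on top of the red post; moves with the cap. With the cap fully up it is 76 mm above the post's origin, fully down 62 mm (10 mm proud of the blue post)
- red_cap (a joint): how far the red cap is pressed down, in m: 0 fully up, 0.014 fully down; starts at 0 to 0.003. It slides down under a push of about 3 N and stays wherever it is left. The cap's head sits on a soft cushion that gives about 1 mm for every 2 N (up to 10 mm) and comes back when let go: pushed, its top sinks 1.5 mm before the cap begins to slide, and farther once the cap is fully down
- rib: loose wooden rib, a flat plate 30 x 60 x 8 mm lying on the wheel head between two posts. Origin: centre of its underside. Not to be disturbed
- cork: loose cork stopper, radius 14 mm, 26 mm tall, standing on the wheel head between two posts. Origin: centre of its underside. Not to be disturbed
- trimmer: loose trimming tool with a blue handle and a steel wire loop, about 165 mm long along its x axis, 16 mm thick, lying on the table to the right. Origin: on its underside, in the handle, 80 mm from the handle end. Not to be disturbed
- slip_jar: loose closed jar, radius 32 mm, 85 mm tall, on the table to the left. Origin: centre of its underside. Not to be disturbed
- beaker: loose terracotta-coloured beaker, radius 36 mm, 85 mm tall, on the table to the right. Origin: centre of its underside. Not to be disturbed
- brush: loose brush lying on the table to the left, along its own x axis, handle to -x, 200 mm long, 42 mm wide at the bristles, 20 mm thick. Origin: on its underside, midway. Not to be disturbed
Not all that is in view belongs to the job. Leave any turquoise look-alike of the bowl alone.

How it is judged:
On the way, in this order (a step that is already met when the one before it is completed fails the run):
1. the white cap is down (over 9 of its 14 mm), the yellow and red still up (value of joint white_cap above 0.009 m and value of joint each of yellow_cap, red_cap below 0.006 m), for 0.1 s.
2. the yellow cap is down too, the red still up (value of joint each of white_cap, yellow_cap above 0.009 m and value of joint red_cap below 0.006 m), for 0.1 s.
3. all three caps are down (value of joint each of white_cap, yellow_cap, red_cap above 0.009 m), for 0.1 s.
At the end, for the whole second after the job is handed in: all three caps are pressed down by more than 9 of their 14 mm, the bowl is within 12 mm of where it stood and at rest, and every other loose thing is within 30 mm of where it stood (all of step 3 and distance of bowl from where it was at the start of the episode below 0.012 m and linear speed of bowl below 0.02 m/s and distance of each of rib, cork, trimmer, slip_jar, beaker, brush from where it was at the start of the episode below 0.03 m); the robot touches nothing.
It fails at once if a later cap goes down before an earlier one ((value of joint yellow_cap above 0.007 m and value of joint white_cap below 0.009 m) or (value of joint red_cap above 0.007 m and value of joint any of white_cap, yellow_cap below 0.009 m)).
It fails at once if a clamp post or its cap is pressed with more than 25 N (contact force between any of the fingers, the arm and white_post above 25 N or contact force between any of the fingers, the arm and yellow_post above 25 N or contact force between any of the fingers, the arm and red_post above 25 N).
It fails at once if the bowl is lifted or pushed more than 12 mm (distance of bowl from where it was at the start of the episode above 0.012 m).
It fails at once if another loose thing is picked up or moved more than 30 mm (distance of any of rib, cork, trimmer, slip_jar, beaker, brush from where it was at the start of the episode above 0.03 m).
It also fails if it takes over 38 s, if anything falls off the work surface, if the arm or the gripper's body presses on something with over 40 N, if the wrist force passes 120 N, or if a joint passes its speed limit or range.

## Robot

A 7-joint arm with a two-finger parallel gripper is mounted at the origin on the work surface. World frame = base frame: x ahead of the robot, y to its left, z up, the work surface at z = 0. Lengths are in m, angles in rad, forces in N, time in s.
With the tool pointing down it reaches from about 0.425 to 0.875 m from the base axis. Payload 4.7 kg.
Tool frame: the origin (TCP) lies midway between the tips of the shut fingers; the grasp point (between the pads) lies 19 mm behind it; z points along the fingers, y is the line along which they close (so a half turn about z gives the same grasp; the last joint's range is limited). The gripper opens to 85 mm and grips with 20 to 120 N. Pads are 22 mm wide; open, the fingers measure 114 mm over their backs; the gripper's body (76 mm by 85 mm) begins 54 mm behind the grasp point. The pads swing forward as they close: fully open they stand 13 mm farther back than shut.
Start: joints at [1.132, 0.321, -0.07, 1.45, 0.023, 1.371, -0.057], TCP at [0.284, -0.585, 0.231] pointing down, gripper open.
Joint ranges: [-2.86, 2.86], [-0.3, 2.09], [-1.38, 1.24], [0.06, 2.45], [-1.56, 4.7], [0.09, 2.05], [-2.69, 2.69]. Speed limits (rad/s): [2.57, 2.57, 3.14, 3.14, 3.14, 3.14, 3.14].

## Interface

Orientations are given as a 3x3 rotation matrix whose columns are the frame's x, y, z axes.
In Python, from station import sensors, eyes, hand_in gives the robot as it stands. The module is installed in compiled form; this text tells all that it offers.
- The arm moves only by the tool play_rows, never from a script. Its argument "plan" is a list of rows, each an object with "turn": the turn, a rotation vector about the tool's x, y, z normalised to -1 to 1, where 1 is 45 degrees, a list of three; "travel": the shift along the tool's x, y, z normalised to -1 to 1, where 1 is 0.5 m, a list of three; "claw": the closure, from 0 (fully open) to 1 (shut). In form: [{"turn": [ax, ay, az], "travel": [x, y, z], "claw": claw}, ...]. A call has 1 to 5 rows; each row shifts and turns the commanded pose from where the row before left it, along the tool's axes as they then stand; what a row does not reach is not made up. A row lasts 1/12 s, in which the tool goes at most 41.7 mm and 7.16 degrees, less where a joint would pass 70% of its speed; a pose out of reach is approached as far as the arm can. A call with a number of a shift or a turn outside -1 to 1 is refused whole. A call with a gripper value outside its range is refused whole. The fingers move at their own pace and stop on an object; the grip force is fixed at half the most. Time passes only in rows, so rows that do not move let the fingers close. It gives the time, the measured TCP pose, the force, the opening and the grip force at its end, in the units of the state.
- sensors.read_state(): the state, without advancing time (a new reading comes with each control period).
- eyes.grab_frame(name): name is "scene" or "top"; returns a dict with "frame" (420x560x3 uint8, blue, green, red), "vertical_fov" (degrees; the focal length in pixels is half the picture's height over the tangent of half this angle, whatever the lens; pixels are square), "cx", "cy" (the principal point, pixels), "R" (3x3) and "t" (3): a world point X has camera coordinates R X + t. Camera axes: x right, y down, z forward; pixel columns grow to the right and rows downward; lengths in m; the calibration is good to about 2 mm. A picture is of the moment at which its call begins. There is no depth.
- hand_in(): hands the job in; it is judged then, once.
Trained networks look in the newest picture that a camera, given by its name, has taken for a name from the list of things; names that differ only in an ending like _2 or _b are one class to them, and where a whole thing is asked for, a point or a joint stands for the part that bears it (a point fixed in the world has none). Each returns a list of dicts, best first, with "p" (0 to 1); they miss things now and then, are a little off and sometimes report something else, mostly with a low value. They report only what shows in the picture. A call takes as long as a camera call. They do not tell look-alikes from the thing itself.
- eyes.outline_of(target, camera): "region" (420x560 bool, what is visible of it) and "extent" ([left, top, width, height] in pixels, round what is visible of it).
The state is a dict: "time": time; "joint_pos": joint angles; "joint_velocities": joint speeds; "joint_efforts": joint torques, N m; "tcp_pos": TCP position; "tool_rot": TCP orientation; "force": force on the tool from outside, world axes, zero at the start; "moment": the same for the moment, N m; "gripper_width": opening from 0.0 (shut) to 1.0 (fully open); "gripper_force": force on a finger pad.
Only numpy, scipy, OpenCV 4.12 (cv2) and the standard library are available. Lean on these libraries where they do the work, as an engineer would, in place of code of your own. Each camera call takes 0.05 s, during which the arm holds its last target. There are 200 camera calls.

## Working session

There is one attempt and no reset: what is moved stays moved. The work goes in short steps, Python scripts to look and compute and a tool call to move; the robot and the scene stay as the last step left them, time stands still between calls to the robot, and variables do not carry over. Pictures are saved under pics/ and viewed, at most 10 in all, crops included, and the job is handed in when it is done.

Besides the shell and the picture viewer there is one more tool, called after "Emit:" in YAML: its name, and indented under it one key for each argument. play_rows: Moves the arm, as the interface text tells. Its arguments: {"type":"object","properties":{"plan":{"type":"array","items":{"type":"object","properties":{"turn":{"type":"array","items":{"type":"number"}},"travel":{"type":"array","items":{"type":"number"}},"claw":{"type":"number"}}}}},"required":["plan"]}

```bash
mkdir -p pics
cat > h.py <<'E'
import numpy as np, cv2
from station import sensors, eyes
def ray(f,u,v):
    F=210/np.tan(np.radians(f["vertical_fov"])/2)
    d=f["R"].T@np.array([(u-f["cx"])/F,(v-f["cy"])/F,1]); return -f["R"].T@f["t"],d
def atz(f,u,v,z):
    c,d=ray(f,u,v); return c+d*(z-c[2])/d[2]
E
python3 - <<'E'
from h import *
np.set_printoptions(precision=4,suppress=True)
s=sensors.read_state(); print(s["time"],s["tcp_pos"],s["tool_rot"],s["gripper_width"],s["force"])
ims=[]
for n in("scene","top"):
    f=eyes.grab_frame(n); ims.append(f["frame"]); f={k:np.array(v) if k in"Rt" else v for k,v in f.items()}
    cv2.imwrite(f"pics/{n}0.png",f["frame"]); print(n,f["vertical_fov"],f["cx"],f["cy"],-f["R"].T@f["t"])
    for t in("white_top","yellow_top","red_top","bowl","wheel","cork","rib"):
        for r in eyes.outline_of(t,n)[:2]:
            m=np.argwhere(r["region"]).mean(0)[::-1]
            print(t,round(r["p"],2),r["extent"],m,r["region"].sum(),atz(f,*m,0.1))
E
```

```text
0.0 [ 0.2841 -0.584   0.2302] [[ 0.8992  0.4375 -0.0009]
 [ 0.4375 -0.8992  0.0017]
 [-0.0001 -0.002  -1.    ]] 0.9987564265035894 [ 0.5044 -0.0808 -0.2906]
scene 56.20915958529172 278.7914339357961 208.76281548741588 [1.2391 0.1348 0.658 ]
white_top 0.69 [252.6, 246.3, 14.6, 21.7] [259.7717 256.0731] 219 [ 0.6646 -0.0091  0.1   ]
yellow_top 0.55 [329.0, 221.3, 16.2, 18.4] [336.1211 232.2526] 190 [0.558  0.1396 0.1   ]
yellow_top 0.52 [133.1, 197.6, 40.4, 28.4] [151.113  208.7174] 230 [ 0.5551 -0.299   0.1   ]
red_top 0.63 [265.0, 197.1, 8.5, 16.7] [269.461  204.1753] 154 [ 0.4826 -0.0266  0.1   ]
bowl 0.86 [342.4, 177.2, 54.5, 45.2] [370.6758 200.8486] 1869 [0.4207 0.2148 0.1   ]
bowl 0.6 [252.4, 216.6, 72.2, 58.6] [290.7259 245.6758] 2853 [0.621  0.0481 0.1   ]
wheel 0.62 [221.4, 209.5, 135.6, 98.1] [286.8026 271.6031] 5744 [0.6975 0.0528 0.1   ]
cork 0.71 [229.6, 237.8, 11.3, 11.4] [235.3    243.6444] 180 [ 0.6372 -0.0687  0.1   ]
cork 0.57 [263.2, 197.4, 14.0, 16.7] [269.614  204.3333] 171 [ 0.4831 -0.0261  0.1   ]
rib 0.49 [312.0, 217.9, 13.1, 12.3] [318.7337 222.7751] 169 [0.53
[... 195 characters left out ...]
low_top 0.44 [220.9, 165.9, 12.9, 13.8] [225.9138 173.4483] 116 [0.5959 0.1396 0.1   ]
yellow_top 0.21 [277.5, 125.6, 14.8, 15.0] [284.2917 132.3333] 120 [ 0.7009 -0.0044  0.1   ]
red_top 0.68 [285.1, 197.1, 14.5, 14.3] [291.9573 202.4701] 117 [ 0.522  -0.0216  0.1   ]
bowl 0.66 [337.3, 250.0, 58.6, 56.5] [366.9975 275.1705] 2798 [ 0.3448 -0.1975  0.1   ]
bowl 0.62 [169.3, 265.9, 57.5, 63.8] [195.1346 295.4066] 2934 [0.3011 0.2078 0.1   ]
wheel 0.64 [207.6, 122.7, 118.9, 111.0] [268.1225 177.4421] 6247 [0.5851 0.0362 0.1   ]
cork 0.48 [306.5, 165.1, 13.6, 11.5] [314.8    169.9391] 115 [ 0.6034 -0.0787  0.1   ]
rib 0.77 [234.4, 209.2, 30.8, 15.2] [248.5867 217.27  ] 300 [0.4863 0.0835 0.1   ]
```

```bash
ls pics
```

```text
scene0.png
top0.png
```

View pics/scene0.png

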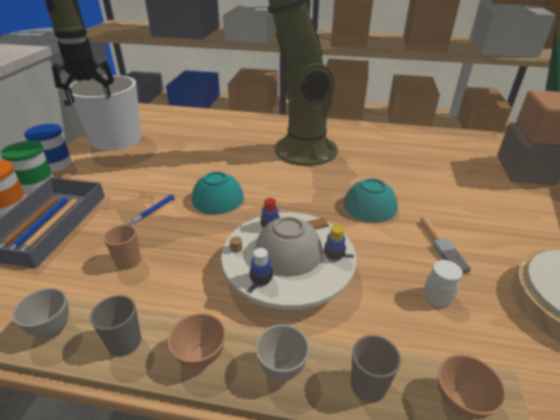

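View pics/top0.png

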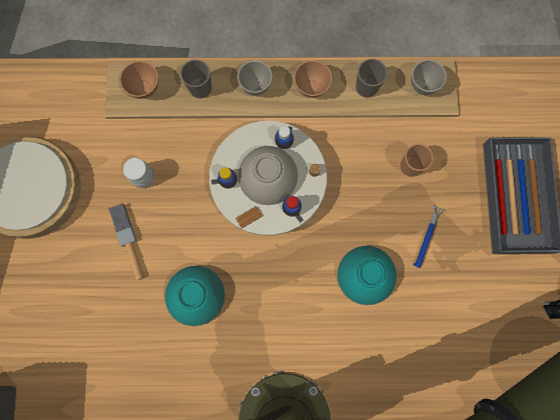

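The upturned bowl to lock is the clay-grey one on the wheel (scene 290,245; top 268,175). The turquoise bowls (scene 217,190 and 371,200) stand on the bare table and are look-alikes. Caps in the top view: white (284,132), yellow (226,174), red (292,202). I'll confirm these in a crop and fit the positions.

```bash
cat > fit.py <<'E'
from h import *
from scipy.optimize import least_squares
np.set_printoptions(precision=4,suppress=True)
fs={}
for n in("scene","top"):
    f=eyes.grab_frame(n); fs[n]={k:np.array(v) if k in"Rt" else v for k,v in f.items()}
seed={"top":[(284,132),(226,174),(292,202)],"scene":[(261,255),(337,232),(270,204)]}
obs={}
for n,f in fs.items():
    hsv=cv2.cvtColor(f["frame"],cv2.COLOR_BGR2HSV).astype(int);H,S,V=hsv[...,0],hsv[...,1],hsv[...,2]
    M=[(S<45)&(V>150),(abs(H-25)<8)&(S>150)&(V>90),((H<6)|(H>172))&(S>150)&(V>70)]
    for i,(u,v) in enumerate(seed[n]):
        k=np.zeros((420,560),np.uint8); r=11; k[v-r:v+r+1,u-r:u+r+1]=M[i][v-r:v+r+1,u-r:u+r+1]
        nl,lab,st,ce=cv2.connectedComponentsWithStats(k); d=[np.hypot(*(c-(u,v)))-0.05*a[4] for c,a in zip(ce[1:],st[1:])]
        j=1+int(np.argmin(d)); obs[n,i]=ce[j]; print(n,i,ce[j],st[j])
def proj(f,X):
    F=210/np.tan(np.radians(f["vertical_fov"])/2); c=f["R"]@X+f["t"]; return np.array([F*c[0]/c[2]+f["cx"],F*c[1]/c[2]+f["cy"]])
for i in range(3):
    s=least_squares(lambda X:np.r_[[proj(fs[n],X)-obs[n,i] for n in fs]].ravel(),[.6,.03,.12]); print("tri",i,s.x,s.fun)
def caps(p): return [np.array([p[0]+.101*np.cos(p[2]+p[4]*i*2*np.pi/3),p[1]+.101*np.sin(p[2]+p[4]*i*2*np.pi/3),p[3]]) for i in range(3)]
for sg in(1,-1):
    s=least_squares(lambda p:np.r_[[proj(fs[n],caps(np.r_[p,sg])[i])-obs[n,i] for n in fs for i in range(3)]].ravel(),[.59,.03,-.3,.126]); print("fit",sg,s.x,s.cost,s.fun); print(np.array(caps(np.r_[s.x,sg])))
a=cv2.resize(fs["scene"]["frame"][185:310,210:370],None,fx=4,fy=4,interpolation=2)
b=cv2.resize(fs["top"]["frame"][115:240,205:335],None,fx=4,fy=4,interpolation=2)
cv2.imwrite("pics/c1.png",cv2.resize(np.hstack([a,b]),None,fx=.68,fy=.68))
E
python3 fit.py
```

```text
scene 0 [260.1681 252.4071] [253 248  15  10 113]
scene 1 [336.9048 231.4048] [332 225  12  14 126]
scene 2 [269.7216 203.8144] [265 199  10  11  97]
top 0 [280.9777 128.9464] [273 121  23  23 224]
top 1 [225.1009 172.9541] [220 167  11  13 109]
top 2 [291.8224 201.9159] [287 196  11  13 107]
tri 0 [0.6958 0.0013 0.1402] [ 0.8299  0.053   1.0247 -0.2021]
tri 1 [0.5895 0.1398 0.1282] [-0.4747  0.0002 -0.5417  0.0308]
tri 2 [ 0.5175 -0.0196  0.1268] [-0.4614 -0.0273 -0.4674  0.0874]
fit 1 [ 0.6008  0.0403 -0.4137  0.1319] 9.210723775905642 [ 0.3892  2.2589  0.1225 -1.2196 -0.5804 -1.3315  1.6883  1.9275 -1.0955
 -0.4965 -0.5027 -1.1358]
[[ 0.6933 -0.0003  0.1319]
 [ 0.5898  0.1407  0.1319]
 [ 0.5194 -0.0194  0.1319]]
fit -1 [ 0.594   0.0394 -2.4129  0.1227] 7787.30931381876 [  5.5197 -47.2789  -0.9161  -2.7968  -4.6859  53.6916  13.7977  72.9186
   0.2509   7.0659 -12.4368 -68.4346]
[[ 0.5187 -0.0279  0.1227]
 [ 0.5735  0.1383  0.1227]
 [ 0.69    0.0078  0.1227]]
```

View pics/c1.png

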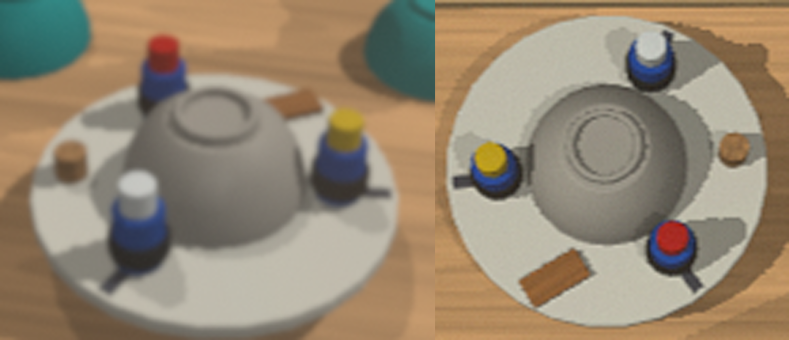

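Top: white cap (284,132), yellow (226,174), red (292,202). Yellow and red triangulate to (0.5895, 0.1398) and (0.5175, -0.0196). They are 174.9 mm apart, as expected for 101·√3. The white mask merged with the wheel head, so I take white from the geometry, about (0.691, -0.003), which agrees with its ray at that height. Setting out with the gripper shut.

Emit:
play_rows:
  plan:
    - {"travel":[0.03,-0.017,0],"turn":[0,0,0],"claw":1}
    - {"travel":[0.069,-0.038,0],"turn":[0,0,0],"claw":1}
    - {"travel":[0.069,-0.038,0],"turn":[0,0,0],"claw":1}
    - {"travel":[0.069,-0.038,0],"turn":[0,0,0],"claw":1}
    - {"travel":[0.069,-0.038,0],"turn":[0,0,0],"claw":1}

```text
time: 1.32
tcp_pos: [0.3857, -0.4401, 0.2315]
tool_rot: [[0.899, 0.437, 0.0], [0.437, -0.899, -0.0], [0.0, 0.0, -1.0]]
force: [1.2, -0.6, 0.4]
gripper_width: 0.302
gripper_force: 0.0
```

Emit:
play_rows:
  plan:
    - {"travel":[0.069,-0.038,0],"turn":[0,0,0],"claw":1}
    - {"travel":[0.069,-0.038,0],"turn":[0,0,0],"claw":1}
    - {"travel":[0.069,-0.038,0],"turn":[0,0,0],"claw":1}
    - {"travel":[0.069,-0.038,0],"turn":[0,0,0],"claw":1}
    - {"travel":[0.069,-0.038,0],"turn":[0,0,0],"claw":1}

```text
time: 1.73
tcp_pos: [0.4993, -0.2791, 0.2317]
tool_rot: [[0.899, 0.437, 0.001], [0.437, -0.899, -0.001], [0.0, 0.001, -1.0]]
force: [0.8, -0.6, 0.3]
gripper_width: 0.003
gripper_force: 0.0
```

Emit:
play_rows:
  plan:
    - {"travel":[0.069,-0.038,0],"turn":[0,0,0],"claw":1}
    - {"travel":[0.069,-0.038,0],"turn":[0,0,0],"claw":1}
    - {"travel":[0.069,-0.038,0],"turn":[0,0,0],"claw":1}
    - {"travel":[0.069,-0.038,0],"turn":[0,0,0],"claw":1}
    - {"travel":[0.03,-0.017,0],"turn":[0,0,0],"claw":1}

```text
time: 2.15
tcp_pos: [0.6017, -0.1309, 0.2316]
tool_rot: [[0.896, 0.444, 0.002], [0.444, -0.896, 0.003], [0.003, -0.002, -1.0]]
force: [-0.1, 1.1, 0.2]
gripper_width: 0.002
gripper_force: 0.0
```

Emit:
play_rows:
  plan:
    - {"travel":[0.066,-0.037,0.02],"turn":[0,0,0],"claw":1}
    - {"travel":[0.066,-0.037,0.03],"turn":[0,0,0],"claw":1}
    - {"travel":[0.066,-0.037,0.03],"turn":[0,0,0],"claw":1}
    - {"travel":[0.06,-0.034,0.03],"turn":[0,0,0],"claw":1}
    - {"travel":[0.013,-0.007,0.01],"turn":[0,0,0],"claw":1}

```text
time: 2.57
tcp_pos: [0.6882, -0.0017, 0.1682]
tool_rot: [[0.896, 0.445, -0.003], [0.445, -0.896, 0.006], [0.0, -0.006, -1.0]]
force: [-1.0, 1.0, -0.2]
gripper_width: -0.004
gripper_force: 0.0
```

Emit:
play_rows:
  plan:
    - {"travel":[0,0,0],"turn":[0,0,0],"claw":1}
    - {"travel":[0,0,0],"turn":[0,0,0],"claw":1}

```text
time: 2.73
tcp_pos: [0.6874, -0.0106, 0.1708]
tool_rot: [[0.899, 0.438, -0.001], [0.438, -0.899, -0.001], [-0.002, 0.0, -1.0]]
force: [0.2, 0.1, -0.4]
gripper_width: -0.003
gripper_force: 0.0
```

Run:
```python
from h import *
print(sensors.read_state()["tcp_pos"],sensors.read_state()["force"])
a=eyes.grab_frame("scene")["frame"]; b=eyes.grab_frame("top")["frame"]
a=cv2.resize(a[150:310,210:370],None,fx=2.5,fy=2.5,interpolation=2)
b=cv2.resize(b[90:250,195:355],None,fx=2.5,fy=2.5,interpolation=2)
cv2.imwrite("pics/c2.png",np.hstack([a,b]))
```

```text
[ 0.68739288 -0.01063282  0.17084065] [ 0.18833742  0.06815142 -0.41696828]
```

View pics/c2.png

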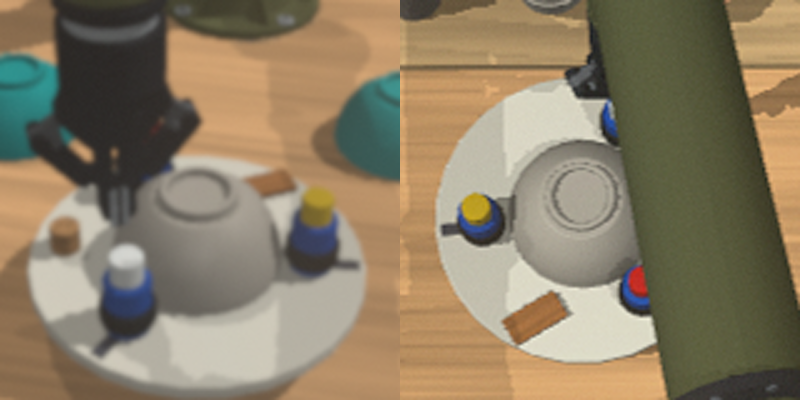

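The fingertips show at about (257,239) in the scene, just above and left of the white cap top at (261,250). Checking that against the projected TCP.

Run:
```python
from h import *
f=eyes.grab_frame("scene"); R,t=np.array(f["R"]),np.array(f["t"]); F=210/np.tan(np.radians(f["vertical_fov"])/2)
for X in([.6874,-.0106,.1708],[.691,-.003,.135],[.691,-.003,.171],[.5895,.1398,.135],[.5175,-.0196,.135]):
    c=R@X+t; print(X,F*c[0]/c[2]+f["cx"],F*c[1]/c[2]+f["cy"])
```

```text
[0.6874, -0.0106, 0.1708] 255.5031001531509 236.79953888815763
[0.691, -0.003, 0.135] 259.4124675060436 252.50285812026365
[0.691, -0.003, 0.171] 258.9780425638221 238.44111888950988
[0.5895, 0.1398, 0.135] 336.72883976392177 228.9101986101135
[0.5175, -0.0196, 0.135] 269.2366609041639 200.8975748531579
```

Emit:
play_rows:
  plan:
    - {"travel":[0.015,-0.014,0],"turn":[0,0,0],"claw":1}
    - {"travel":[0,0,0.02],"turn":[0,0,0],"claw":1}
    - {"travel":[0,0,0.02],"turn":[0,0,0],"claw":1}
    - {"travel":[0,0,0.014],"turn":[0,0,0],"claw":1}
    - {"travel":[0,0,0],"turn":[0,0,0],"claw":1}

```text
time: 3.3
tcp_pos: [0.6897, -0.0011, 0.1412]
tool_rot: [[0.899, 0.437, -0.005], [0.437, -0.899, -0.0], [-0.004, -0.002, -1.0]]
force: [-0.3, 0.2, -0.8]
gripper_width: 0.001
gripper_force: 0.0
```

Emit:
play_rows:
  plan:
    - {"travel":[0,0,0.004],"turn":[0,0,0],"claw":1}
    - {"travel":[0,0,0.004],"turn":[0,0,0],"claw":1}
    - {"travel":[0,0,0.004],"turn":[0,0,0],"claw":1}
    - {"travel":[0,0,0.004],"turn":[0,0,0],"claw":1}
    - {"travel":[0,0,0.004],"turn":[0,0,0],"claw":1}

```text
time: 3.72
tcp_pos: [0.6916, -0.0006, 0.1346]
tool_rot: [[0.899, 0.437, 0.001], [0.437, -0.899, -0.0], [0.001, 0.0, -1.0]]
force: [-0.6, 0.7, 2.9]
gripper_width: -0.001
gripper_force: 1.4
```

Emit:
play_rows:
  plan:
    - {"travel":[0,0,0.004],"turn":[0,0,0],"claw":1}
    - {"travel":[0,0,0.004],"turn":[0,0,0],"claw":1}
    - {"travel":[0,0,0.004],"turn":[0,0,0],"claw":1}
    - {"travel":[0,0,0.004],"turn":[0,0,0],"claw":1}
    - {"travel":[0,0,0.004],"turn":[0,0,0],"claw":1}

```text
time: 4.13
tcp_pos: [0.6916, -0.0006, 0.1244]
tool_rot: [[0.899, 0.437, 0.001], [0.437, -0.899, -0.0], [0.001, 0.0, -1.0]]
force: [-0.7, -0.2, 1.5]
gripper_width: -0.001
gripper_force: 1.5
```

Emit:
play_rows:
  plan:
    - {"travel":[0,0,0.004],"turn":[0,0,0],"claw":1}
    - {"travel":[0,0,0],"turn":[0,0,0],"claw":1}
    - {"travel":[0,0,0],"turn":[0,0,0],"claw":1}

```text
time: 4.38
tcp_pos: [0.6916, -0.0006, 0.1222]
tool_rot: [[0.899, 0.438, 0.0], [0.438, -0.899, -0.0], [0.0, 0.0, -1.0]]
force: [0.5, 0.3, 1.6]
gripper_width: 0.002
gripper_force: 1.0
```

Emit:
play_rows:
  plan:
    - {"travel":[0,0,0.003],"turn":[0,0,0],"claw":1}
    - {"travel":[0,0,0.003],"turn":[0,0,0],"claw":1}
    - {"travel":[0,0,0],"turn":[0,0,0],"claw":1}

```text
time: 4.63
tcp_pos: [0.6916, -0.0006, 0.1195]
tool_rot: [[0.899, 0.437, 0.001], [0.437, -0.899, -0.0], [0.0, 0.0, -1.0]]
force: [0.1, -0.3, 5.5]
gripper_width: -0.004
gripper_force: 2.6
```

White is down: the force rose to 5.5 N at z = 0.1195, so it has bottomed. Lifting and crossing to yellow.

Emit:
play_rows:
  plan:
    - {"travel":[0,0,-0.02],"turn":[0,0,0],"claw":1}
    - {"travel":[0,0,-0.04],"turn":[0,0,0],"claw":1}
    - {"travel":[0,0,-0.04],"turn":[0,0,0],"claw":1}
    - {"travel":[0,0,-0.04],"turn":[0,0,0],"claw":1}
    - {"travel":[0,0,0],"turn":[0,0,0],"claw":1}

```text
time: 5.05
tcp_pos: [0.6933, -0.0001, 0.1942]
tool_rot: [[0.899, 0.438, 0.006], [0.438, -0.899, 0.0], [0.006, 0.003, -1.0]]
force: [0.7, -0.4, 0.4]
gripper_width: 0.001
gripper_force: 0.0
```

Emit:
play_rows:
  plan:
    - {"travel":[-0.012,-0.068,0],"turn":[0,0,0],"claw":1}
    - {"travel":[-0.012,-0.068,0],"turn":[0,0,0],"claw":1}
    - {"travel":[-0.012,-0.068,0],"turn":[0,0,0],"claw":1}
    - {"travel":[-0.012,-0.068,0],"turn":[0,0,0],"claw":1}
    - {"travel":[-0.012,-0.068,0],"turn":[0,0,0],"claw":1}

```text
time: 5.47
tcp_pos: [0.5882, 0.1402, 0.1885]
tool_rot: [[0.899, 0.437, -0.002], [0.437, -0.899, -0.0], [-0.002, -0.0, -1.0]]
force: [2.1, -0.0, 1.2]
gripper_width: 0.005
gripper_force: 0.0
```

Emit:
play_rows:
  plan:
    - {"travel":[0,0,0],"turn":[0,0,0],"claw":1}
    - {"travel":[0,0,0],"turn":[0,0,0],"claw":1}
    - {"travel":[0,0,0],"turn":[0,0,0],"claw":1}

```text
time: 5.72
tcp_pos: [0.5899, 0.1385, 0.1888]
tool_rot: [[0.899, 0.438, -0.001], [0.438, -0.899, -0.001], [-0.001, 0.001, -1.0]]
force: [0.4, 0.1, 0.3]
gripper_width: -0.003
gripper_force: 0.0
```

Run:
```python
from h import *
print(sensors.read_state()["tcp_pos"],sensors.read_state()["force"])
a=eyes.grab_frame("scene")["frame"]
a=cv2.resize(a[150:310,210:370],None,fx=3.5,fy=3.5,interpolation=2)
cv2.imwrite("pics/c3.png",a)
```

```text
[0.5899446  0.13847    0.18884295] [0.36398544 0.08552325 0.2829887 ]
```

View pics/c3.png

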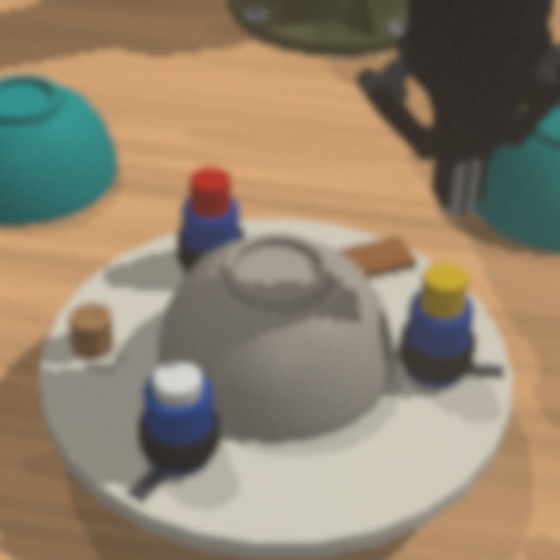

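The white cap (crop 177,383) is visibly shorter and stays down. The fingers hang over yellow (crop 447,275), so I'm pressing there.

Emit:
play_rows:
  plan:
    - {"travel":[0,-0.002,0.03],"turn":[0,0,0],"claw":1}
    - {"travel":[0,0,0.03],"turn":[0,0,0],"claw":1}
    - {"travel":[0,0,0.02],"turn":[0,0,0],"claw":1}
    - {"travel":[0,0,0.012],"turn":[0,0,0],"claw":1}
    - {"travel":[0,0,0],"turn":[0,0,0],"claw":1}

```text
time: 6.18
tcp_pos: [0.5891, 0.1387, 0.1414]
tool_rot: [[0.9, 0.436, -0.003], [0.436, -0.9, -0.001], [-0.003, -0.001, -1.0]]
force: [-1.1, -0.0, 1.2]
gripper_width: -0.0
gripper_force: 0.0
```

Emit:
play_rows:
  plan:
    - {"travel":[0,0,0.004],"turn":[0,0,0],"claw":1}
    - {"travel":[0,0,0.004],"turn":[0,0,0],"claw":1}
    - {"travel":[0,0,0.004],"turn":[0,0,0],"claw":1}
    - {"travel":[0,0,0.004],"turn":[0,0,0],"claw":1}
    - {"travel":[0,0,0.004],"turn":[0,0,0],"claw":1}

```text
time: 6.6
tcp_pos: [0.59, 0.1402, 0.1339]
tool_rot: [[0.899, 0.438, 0.001], [0.438, -0.899, -0.0], [0.001, 0.001, -1.0]]
force: [0.3, 0.1, 3.0]
gripper_width: -0.001
gripper_force: 1.5
```

Emit:
play_rows:
  plan:
    - {"travel":[0,0,0.004],"turn":[0,0,0],"claw":1}
    - {"travel":[0,0,0.004],"turn":[0,0,0],"claw":1}
    - {"travel":[0,0,0.004],"turn":[0,0,0],"claw":1}
    - {"travel":[0,0,0.004],"turn":[0,0,0],"claw":1}
    - {"travel":[0,0,0],"turn":[0,0,0],"claw":1}

```text
time: 7.02
tcp_pos: [0.59, 0.1401, 0.1251]
tool_rot: [[0.899, 0.437, 0.001], [0.437, -0.899, 0.0], [0.001, 0.0, -1.0]]
force: [1.4, 0.3, 2.5]
gripper_width: -0.003
gripper_force: 1.3
```

Emit:
play_rows:
  plan:
    - {"travel":[0,0,0.004],"turn":[0,0,0],"claw":1}
    - {"travel":[0,0,0.004],"turn":[0,0,0],"claw":1}
    - {"travel":[0,0,0.003],"turn":[0,0,0],"claw":1}
    - {"travel":[0,0,0],"turn":[0,0,0],"claw":1}
    - {"travel":[0,0,0],"turn":[0,0,0],"claw":1}

```text
time: 7.43
tcp_pos: [0.59, 0.1401, 0.1201]
tool_rot: [[0.899, 0.437, 0.001], [0.437, -0.899, 0.0], [0.001, 0.0, -1.0]]
force: [1.1, 0.0, 3.7]
gripper_width: 0.002
gripper_force: 2.0
```

Emit:
play_rows:
  plan:
    - {"travel":[0,0,0.002],"turn":[0,0,0],"claw":1}
    - {"travel":[0,0,0],"turn":[0,0,0],"claw":1}

```text
time: 7.6
tcp_pos: [0.59, 0.1402, 0.1192]
tool_rot: [[0.899, 0.438, 0.001], [0.438, -0.899, 0.0], [0.001, 0.0, -1.0]]
force: [0.8, -0.1, 5.1]
gripper_width: -0.003
gripper_force: 2.9
```

Emit:
play_rows:
  plan:
    - {"travel":[0,0,-0.02],"turn":[0,0,0],"claw":1}
    - {"travel":[0,0,-0.04],"turn":[0,0,0],"claw":1}
    - {"travel":[0,0,-0.04],"turn":[0,0,0],"claw":1}
    - {"travel":[0,0,-0.04],"turn":[0,0,0],"claw":1}
    - {"travel":[0,0,0],"turn":[0,0,0],"claw":1}

```text
time: 8.02
tcp_pos: [0.5908, 0.1406, 0.1927]
tool_rot: [[0.899, 0.438, 0.004], [0.438, -0.899, 0.001], [0.004, 0.001, -1.0]]
force: [-0.2, 1.2, 0.4]
gripper_width: -0.001
gripper_force: 0.0
```

Emit:
play_rows:
  plan:
    - {"travel":[-0.054,0.045,0],"turn":[0,0,0],"claw":1}
    - {"travel":[-0.054,0.045,0],"turn":[0,0,0],"claw":1}
    - {"travel":[-0.054,0.045,0],"turn":[0,0,0],"claw":1}
    - {"travel":[-0.054,0.045,0],"turn":[0,0,0],"claw":1}
    - {"travel":[-0.054,0.045,0],"turn":[0,0,0],"claw":1}

```text
time: 8.43
tcp_pos: [0.5153, -0.0215, 0.1877]
tool_rot: [[0.899, 0.438, -0.003], [0.438, -0.899, 0.0], [-0.002, -0.001, -1.0]]
force: [0.6, -0.1, 0.0]
gripper_width: -0.005
gripper_force: 0.0
```

Emit:
play_rows:
  plan:
    - {"travel":[0,0,0],"turn":[0,0,0],"claw":1}
    - {"travel":[0,0,0],"turn":[0,0,0],"claw":1}
    - {"travel":[0,0,0],"turn":[0,0,0],"claw":1}

```text
time: 8.68
tcp_pos: [0.5169, -0.0196, 0.1883]
tool_rot: [[0.899, 0.437, -0.001], [0.437, -0.899, 0.001], [-0.001, -0.001, -1.0]]
force: [-0.3, 0.2, -0.5]
gripper_width: 0.001
gripper_force: 0.0
```

Run:
```python
from h import *
print(sensors.read_state()["tcp_pos"],sensors.read_state()["force"])
a=eyes.grab_frame("scene")["frame"]
a=cv2.resize(a[150:310,210:370],None,fx=3.5,fy=3.5,interpolation=2)
cv2.imwrite("pics/c4.png",a)
```

```text
[ 0.51691217 -0.0195647   0.18827885] [-0.27483763  0.22475708 -0.45660461]
```

View pics/c4.png

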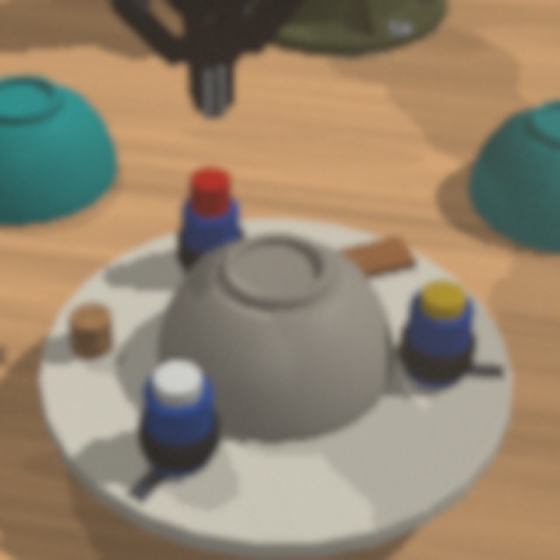

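White (crop 177,383) and yellow (442,298) are both down, and red (210,180) is still up under the fingers. Pressing red.

Emit:
play_rows:
  plan:
    - {"travel":[0,0,0.03],"turn":[0,0,0],"claw":1}
    - {"travel":[0,0,0.03],"turn":[0,0,0],"claw":1}
    - {"travel":[0,0,0.02],"turn":[0,0,0],"claw":1}
    - {"travel":[0,0,0.012],"turn":[0,0,0],"claw":1}
    - {"travel":[0,0,0],"turn":[0,0,0],"claw":1}

```text
time: 9.15
tcp_pos: [0.5166, -0.0191, 0.1412]
tool_rot: [[0.898, 0.439, -0.003], [0.439, -0.898, 0.001], [-0.002, -0.002, -1.0]]
force: [0.1, 0.2, -0.4]
gripper_width: 0.0
gripper_force: 0.0
```

Emit:
play_rows:
  plan:
    - {"travel":[0,0,0.004],"turn":[0,0,0],"claw":1}
    - {"travel":[0,0,0.004],"turn":[0,0,0],"claw":1}
    - {"travel":[0,0,0.004],"turn":[0,0,0],"claw":1}
    - {"travel":[0,0,0.004],"turn":[0,0,0],"claw":1}
    - {"travel":[0,0,0.004],"turn":[0,0,0],"claw":1}

```text
time: 9.57
tcp_pos: [0.5179, -0.0201, 0.1333]
tool_rot: [[0.899, 0.437, 0.001], [0.437, -0.899, -0.0], [0.001, 0.001, -1.0]]
force: [-0.5, -0.2, 3.8]
gripper_width: 0.003
gripper_force: 1.5
```

Emit:
play_rows:
  plan:
    - {"travel":[0,0,0.004],"turn":[0,0,0],"claw":1}
    - {"travel":[0,0,0.004],"turn":[0,0,0],"claw":1}
    - {"travel":[0,0,0.004],"turn":[0,0,0],"claw":1}
    - {"travel":[0,0,0.004],"turn":[0,0,0],"claw":1}
    - {"travel":[0,0,0],"turn":[0,0,0],"claw":1}

```text
time: 9.98
tcp_pos: [0.5178, -0.0202, 0.1247]
tool_rot: [[0.899, 0.438, 0.001], [0.438, -0.899, -0.0], [0.001, 0.0, -1.0]]
force: [1.2, 0.8, 3.0]
gripper_width: 0.001
gripper_force: 1.3
```

Emit:
play_rows:
  plan:
    - {"travel":[0,0,0.004],"turn":[0,0,0],"claw":1}
    - {"travel":[0,0,0.004],"turn":[0,0,0],"claw":1}
    - {"travel":[0,0,0.003],"turn":[0,0,0],"claw":1}
    - {"travel":[0,0,0],"turn":[0,0,0],"claw":1}
    - {"travel":[0,0,0],"turn":[0,0,0],"claw":1}

```text
time: 10.4
tcp_pos: [0.5179, -0.0202, 0.1196]
tool_rot: [[0.899, 0.438, 0.001], [0.438, -0.899, -0.0], [0.001, 0.0, -1.0]]
force: [0.7, 0.3, 4.4]
gripper_width: 0.001
gripper_force: 2.4
```

Emit:
play_rows:
  plan:
    - {"travel":[0,0,0.002],"turn":[0,0,0],"claw":1}
    - {"travel":[0,0,0],"turn":[0,0,0],"claw":1}

```text
time: 10.57
tcp_pos: [0.5179, -0.0202, 0.1188]
tool_rot: [[0.899, 0.437, 0.001], [0.437, -0.899, -0.0], [0.001, 0.001, -1.0]]
force: [-0.1, 0.6, 6.2]
gripper_width: 0.001
gripper_force: 3.2
```

Emit:
play_rows:
  plan:
    - {"travel":[0,0,-0.02],"turn":[0,0,0],"claw":1}
    - {"travel":[0,0,-0.05],"turn":[0,0,0],"claw":1}
    - {"travel":[0,0,-0.05],"turn":[0,0,0],"claw":1}
    - {"travel":[0,0,-0.04],"turn":[0,0,0],"claw":1}
    - {"travel":[0,0,-0.02],"turn":[0,0,0],"claw":1}

```text
time: 10.98
tcp_pos: [0.5178, -0.0202, 0.2107]
tool_rot: [[0.899, 0.437, 0.002], [0.437, -0.899, -0.001], [0.001, 0.001, -1.0]]
force: [1.0, 0.1, 0.9]
gripper_width: -0.001
gripper_force: 0.0
```

Emit:
play_rows:
  plan:
    - {"travel":[0,0,0],"turn":[0,0,0],"claw":1}
    - {"travel":[0,0,0],"turn":[0,0,0],"claw":1}
    - {"travel":[0,0,0],"turn":[0,0,0],"claw":1}

```text
time: 11.23
tcp_pos: [0.5163, -0.0203, 0.2066]
tool_rot: [[0.899, 0.437, -0.003], [0.437, -0.899, 0.0], [-0.003, -0.001, -1.0]]
force: [-0.4, -0.4, -0.4]
gripper_width: 0.005
gripper_force: 0.0
```

Run:
```python
from h import *
print(sensors.read_state()["tcp_pos"],sensors.read_state()["force"])
a=eyes.grab_frame("scene")["frame"]
a=cv2.resize(a[150:310,210:370],None,fx=3.5,fy=3.5,interpolation=2)
cv2.imwrite("pics/c5.png",a)
```

```text
[ 0.51629465 -0.02025159  0.2066283 ] [-0.40603354 -0.35868884 -0.37335773]
```

View pics/c5.png

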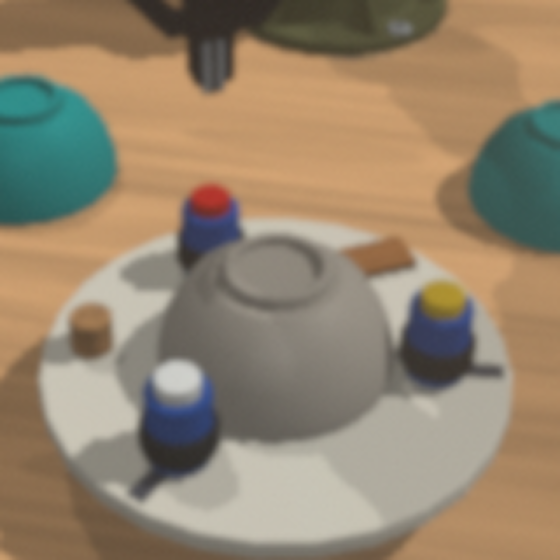

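All three caps are down: red (crop 210,200), yellow (442,298) and white (177,383). The bowl, cork and rib have not moved, and the gripper is well clear above, so I'm handing in.

```bash
python3 -c "
from station import hand_in
print(hand_in())"
```

```text
the job is handed in; nothing more can be done
None
```

I pressed the white, yellow and red caps fully down in that order (at most about 6 N read at the wrist), and handed the job in at about 11 s with the gripper clear and the bowl, cork and rib unmoved in the last picture; `hand_in()` returned no verdict.

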